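Reset the red length stop to its pointer

TASK

The red-handled length stop must be set to the yellow pointer. First loosen its clamp screw by turning the red handle about a quarter turn anticlockwise as seen from above, then slide the collar along its rod until the screw stands level with the pointer; leave it there with the screw loose, and leave the black-handled stop as it is.

Things in the scene. Friction and masses are not known exactly. Their poses are not given: they have to be found in the camera images.
- red_handle (a point): Centre of the red bar handle (46 x 10 mm seen from above, 26 mm tall, this point 93 mm above the bench) of the clamp screw on top of the aluminium collar (48 mm diameter, 24 mm wide, top at 68 mm). y axis along the 46 mm, x across the 10 mm, z up, the turning axis. Travels with the collar. The collar slides, once loose, with 2 to 4 N, stays where left, and can be moved by the same hold on the handle.
- red_screw (a joint): Turn of the red screw, rad: 0 to 0.1 = tight as found (handle across the rod, the collar cannot be slid), grows anticlockwise seen from above; from 1.0 it is well loose, end stop at 1.7. It stays where it is left. About 0.05 N m turns it.
- pointer: Yellow upright pointer, 38 mm tall, on the red stop's fixed base (190 x 80 x 12 mm; level 18 mm rod 44 mm above the bench, end brackets 62 mm high). The origin is NOT in the pointer but under the rod's centre line, 12 mm above the bench; the pointer stands 33 mm from it along +y. x axis along the rod. The screw's axis must come over this origin; it starts 50 to 115 mm away along -x.
- black_handle_end (a point): One end of the black bar handle of the twin stop (same sizes), 93 mm above the bench, 23 mm from that screw's axis. Not to be moved.

How it is judged (in metres and radians):
On the way:
1. the red clamp screw is loosened while its collar still stands where it was (value of joint red_screw above 1 rad and distance of red_handle from where it was at the start of the episode below 0.015 m), for 0.2 s.
At the end, for the whole second after the job is handed in: The red screw's axis stands within 12 mm of the pointer, measured along the rod, with the screw still loose (joint above 0.9 rad) (x of red_handle in the frame of pointer between -0.012 and 0.012 m and value of joint red_screw above 0.9 rad); the robot touches nothing.
It fails at once if the black-handled stop was turned or slid (its handle end moved by more than 10 mm) (distance of black_handle_end from where it was at the start of the episode above 0.01 m).
It also fails if it takes over 38 s, if anything falls off the work surface, if the arm or the gripper's body presses on something with over 40 N, if the wrist force passes 120 N, or if a joint passes its speed limit or range.

ROBOT

A 6-joint arm with a two-finger parallel gripper is mounted at the origin on a cart in front of the work surface, level with it; the furniture and walls round the work are solid. World frame = base frame: x ahead of the robot, y to its left, z up, the work surface at z = 0. Lengths are in mm, angles in degrees, forces in N, time in s.
With the tool pointing down it reaches from about 350 to 850 mm from the base axis. Payload 8.1 kg.
Tool frame: the origin (TCP) lies at the centre of the arm's flange, where the gripper is bolted on; the fingertips stand 173 mm ahead of it and the grasp point (between the pads) lies 155 mm ahead of it; z points along the fingers, y is the line along which they close (so a half turn about z gives the same grasp; the last joint's range is limited). The gripper opens to 85 mm and grips with 20 to 120 N. Pads are 22 mm wide; open, the fingers measure 114 mm over their backs; the gripper's body (76 mm by 85 mm) begins 54 mm behind the grasp point. The pads swing forward as they close: fully open they stand 13 mm farther back than shut.
Start: joints at [-76.455, 7.471, 85.268, -0, 87.261, -4.893], TCP at [189.785, -569.2, 404.692] pointing down, gripper open.
Joint ranges: [-169.43, 169.43], [-51.17, 129.36], [1.28, 143.12], [-76.62, 256.62], [0, 156.53], [-152.29, 152.29]. Speed limits (degrees/s): [136.94, 136.94, 159.86, 180, 180, 180].

INTERFACE

Orientations are given as [roll, pitch, yaw] about the fixed x, y, z axes, in that order (R = Rz(yaw) Ry(pitch) Rx(roll)).
In Python, from bench import * gives the robot as it stands.
- The arm moves only by the shell command python3 -m jog 'ROWS' [FORCE]. ROWS is text: rows parted by semicolons, each of 7 numbers parted by spaces: the shift along the tool's x, y, z scaled (see below), then the turn, a rotation vector about the tool's x, y, z scaled (see below), then the closure, from -1 (fully open) to 1 (shut). In form: tx ty tz wx wy wz hand; .... A call has 1 to 5 rows; each row shifts and turns the commanded pose from where the row before left it, along the tool's axes as they then stand; what a row does not reach is not made up. The controller multiplies each number of a shift by 0.1 m and each number of a turn by 60 degrees. A row lasts 1/8 s, in which the tool goes at most 62.5 mm and 10.7 degrees, less where a joint would pass 70% of its speed; a pose out of reach is approached as far as the arm can. A call with a number of a shift or a turn outside -1 to 1 is refused whole. A call with a gripper value outside its range is refused whole. The fingers move at their own pace and stop on an object; FORCE is the grip in N (left out, the last holds). Time passes only in rows, so rows that do not move let the fingers close. It gives the time, the measured TCP pose, the force, the opening and the grip force at its end, in the units of the state.
- sense(): the state, without advancing time (a new reading comes with each control period).
- snapshot(name): name is "scene" or "top"; returns a dict with "img" (400x640x3 uint8, red, green, blue), "fx", "fy", "cx", "cy" (pixels), "extrinsics" (4x4, takes a point from camera to world coordinates). Camera axes: x right, y down, z forward; pixel columns grow to the right and rows downward; lengths in mm; the calibration is good to about 2 mm. A picture is of the moment at which its call begins. There is no depth.
- hand_in(): hands the job in; it is judged then, once.
The state is a dict: "time": time; "joint_pos": joint angles; "qd": joint speeds; "joint_efforts": joint torques, N m; "tool_pos": TCP position; "tcp_rot": TCP orientation; "ft_force": force on the tool from outside, world axes, zero at the start; "wrist_torque": the same for the moment, N m; "finger_gap": finger opening in mm; "grip_force": force on a finger pad.
Only numpy, scipy, OpenCV 4.12 (cv2) and the standard library are available. Lean on these libraries where they do the work, as an engineer would, in place of code of your own. Each camera call takes 0.05 s, during which the arm holds its last target. There are 200 camera calls.

## Working session

There is one attempt and no reset: what is moved stays moved. The work goes in short steps, Python scripts to look and compute and a shell command to move; the robot and the scene stay as the last step left them, time stands still between calls to the robot, and variables do not carry over. Pictures are saved under pics/ and viewed, at most 10 in all, crops included, and the job is handed in when it is done.

```bash
mkdir -p pics; python3 - <<'E'
from bench import *
import cv2
for n in("top","scene"):
    s=snapshot(n);cv2.imwrite(f"pics/{n}0.png",s["img"][:,:,::-1]);print(n,s["fx"],s["fy"],s["cx"],s["cy"],s["extrinsics"])
print(sense())
E
```

```text
top 438.6352826401084 438.6352826401084 314.28213277869423 202.82180662521182 [[ 2.09124603e-02 -9.79835301e-01  1.98709466e-01  3.60222809e+02]
 [-9.99771361e-01 -1.96083474e-02  8.52867222e-03  5.49125366e+01]
 [-4.46032988e-03 -1.98842388e-01 -9.80021331e-01  9.20813352e+02]
 [ 0.00000000e+00  0.00000000e+00  0.00000000e+00  1.00000000e+00]]
scene 384.82365691023364 384.82365691023364 317.00669467463035 198.28350710323946 [[-6.55490726e-01 -4.67943810e-01  5.92756695e-01  1.60482359e+01]
 [-7.54923025e-01  4.27387670e-01 -4.97424372e-01  4.72066566e+02]
 [-2.05702465e-02 -7.73542740e-01 -6.33410210e-01  6.20580081e+02]
 [ 0.00000000e+00  0.00000000e+00  0.00000000e+00  1.00000000e+00]]
{'time': 0.1, 'joint_pos': array([-7.64565550e+01,  7.51040915e+00,  8.53258631e+01, -1.30602449e-04,
        8.72592612e+01, -4.89201420e+00]), 'qd': array([-0.03143257, -0.12364104, -0.23324051,  0.08292787,  0.01314516,
        0.06484504]), 'joint_efforts': array([ 9.42429324e-04, -5.70955038e+01, -5.01942444e+01, -1.75450873e-04,
        8.18614120e-03, -3.57077973e-06]), 'tool_pos': array([ 189.72302587, -568.9908677 ,  403.7258856 ]), 'tcp_rot': array([-1.79904803e+02, -8.01693263e-03,  1.84354589e+01]), 'ft_force': array([-0.1844888 ,  0.54253934, -0.17075448]), 'wrist_torque': array([ 0.06127224, -0.01727389,  0.01210205]), 'grip_force': 0.0, 'finger_gap': 85.23402110932939}
```

View pics/top0.png

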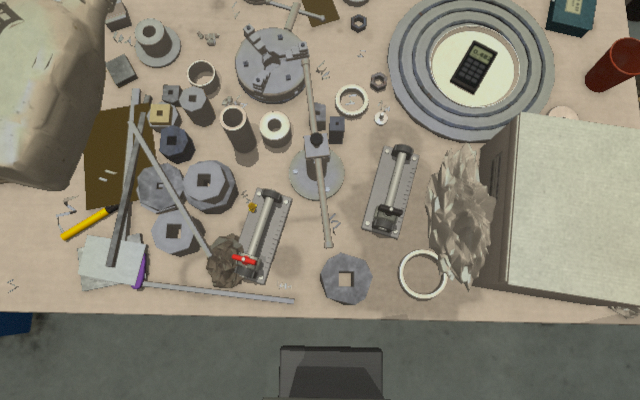

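View pics/scene0.png

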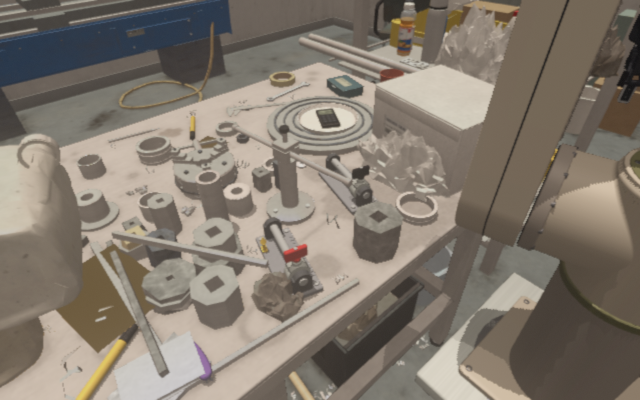

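The top view shows the red handle near (243,259), the pointer near (251,207) and the black stop near (385,215). In the scene view the red handle is near (295,253). A post with a crossbar stands between the stops. Next I'll zoom in and segment.

```bash
cat > h.py <<'E'
from bench import *
import cv2, numpy as np
def plane(s,uv,z):
    E=s["extrinsics"];d=E[:3,:3]@[(uv[0]-s["cx"])/s["fx"],(uv[1]-s["cy"])/s["fy"],1];o=E[:3,3]
    return (o+d*(z-o[2])/d[2]).round(1)
def tri(a,ua,b,ub):
    P=[np.diag([1,1,1])@np.array([[s["fx"],0,s["cx"]],[0,s["fy"],s["cy"]],[0,0,1]])@np.linalg.inv(s["extrinsics"])[:3] for s in(a,b)]
    X=cv2.triangulatePoints(P[0],P[1],np.float64(ua).reshape(2,1),np.float64(ub).reshape(2,1));return (X[:3]/X[3]).ravel().round(1)
def redmask(s):
    i=s["img"].astype(int);return ((i[...,0]>120)&(i[...,1]<70)&(i[...,2]<70)).astype(np.uint8)
E
python3 - <<'E'
from h import *
t=snapshot("top");c=snapshot("scene")
R={}
for n,s in(("t",t),("c",c)):
    k,l,st,ce=cv2.connectedComponentsWithStats(redmask(s))
    for i in range(1,k):
        if st[i,4]>15: print(n,st[i],ce[i].round(1), plane(s,ce[i],100))
x=cv2.resize(t["img"][110:300,180:440],None,fx=3,fy=3,interpolation=cv2.INTER_CUBIC);cv2.imwrite("pics/t1.png",x[:,:,::-1])
x=cv2.resize(c["img"][110:310,190:450],None,fx=3,fy=3,interpolation=cv2.INTER_CUBIC);cv2.imwrite("pics/c1.png",x[:,:,::-1])
E
```

```text
t [610  49   9  21  31] [612.8  59.6] [ 836.7 -540.1  100. ]
t [232 254  24  11 116] [243.2 259.1] [417.1 192.1 100. ]
c [286 247  20   8  21] [295.8 250.8] [414.8 191.5 100. ]
```

View pics/t1.png

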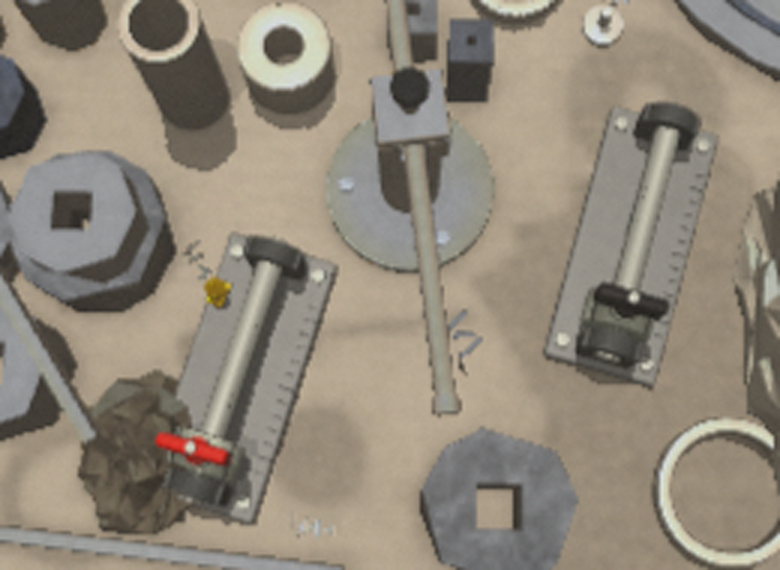

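View pics/c1.png

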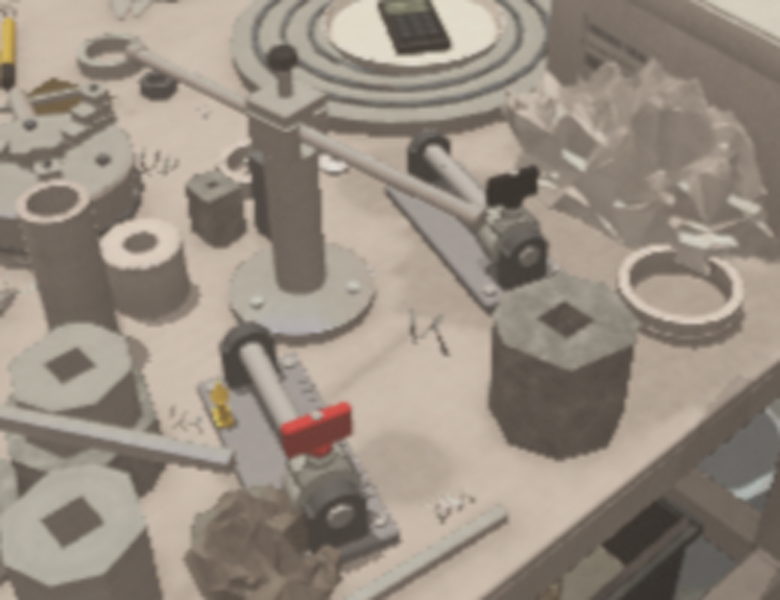

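```bash
python3 - <<'E'
from h import *
t=snapshot("top");c=snapshot("scene")
T=lambda u,v:(180+u/3-.33,110+v/3-.33); C=lambda u,v:(190+u/3-.33,110+v/3-.33)
for n,a,b in(("barend",(447,405),(482,215)),("barother/post knob",(409,85),(283,55)),("leanend",(88,435),(228,460)),("handle",(192,448),(318,418)),("pointer top",(217,285),(218,388)),("baseFarR",(335,265),(290,357)),("baseNearR",(252,522),(398,535)),("rocktop",(150,410),(255,500)),("octnut",(500,455),(565,290)),("tube",(160,15),(55,195)),("hexL",(70,180),(70,350))):
    print(n,tri(t,T(*a),c,C(*b)))
P=[plane(t,T(*p),12)[:2] for p in((233,233),(335,265),(252,522))];print("base corners",P,np.linalg.norm(P[1]-P[2]),np.linalg.norm(P[0]-P[1]))
d=P[1]-P[2];d/=np.linalg.norm(d);print("rod yaw",np.degrees(np.arctan2(d[1],d[0])))
k,l,st,ce=cv2.connectedComponentsWithStats(redmask(t));i=1+np.argmax(st[1:,4]*(ce[1:,0]<400))
r=cv2.minAreaRect(np.argwhere(l==i)[:,::-1].astype(np.float32));b=cv2.boxPoints(r);print(r,[plane(t,p,106) for p in b])
print("rod pts z53",plane(t,T(272,265),53),plane(t,T(215,430),53),"ptr z50",plane(t,T(217,285),50),"ptr base z12",plane(t,T(217,303),12))
E
```

```text
barend [438.8  33.9 166.2]
barother/post knob [611.3  59.7 224. ]
leanend [422.7 253.8 107.7]
handle [416.8 190.6 102.5]
pointer top [532.9 190.6  40.8]
baseFarR [556.1 112.6   4.3]
baseNearR [374.5 163.4   5.4]
rocktop [444.7 230.   32.6]
octnut [409.4  -6.   99.1]
tube [683.9 217.6 142.1]
hexL [584.8 275.7  98.2]
base corners [array([575.7, 184.8]), array([553.9, 111.7]), array([374.3, 162.5])] 186.64618935301087 76.28138698267097
rod yaw -15.79359701687997
((243.1000213623047, 259.2000427246094), (23.717082977294922, 7.273237705230713), 18.434947967529297) [array([416.6, 214.3, 106. ]), array([429.4, 210.8, 106. ]), array([416.4, 168.4, 106. ]), array([403.7, 172. , 106. ])]
rod pts z53 [544.4 151.6  53. ] [432.6 184.6  53. ] ptr z50 [530.4 188.5  50. ] ptr base z12 [525.  193.7  12. ]
```

```bash
python3 - <<'E'
from h import *
t=snapshot("top");c=snapshot("scene")
for n,a,b in(("boxnear",(508,290),(455,129)),("boxfar",(520,115),(380,85)),("crystal top",(467,150),(425,130)),("leanbar other",(131,125),(117,236))):print(n,tri(t,a,c,b))
def to(p,q,yaw):
    y=np.radians(yaw);v=np.subtract(q,p);return (np.array([v[0]*np.cos(y)+v[1]*np.sin(y),v[0]*np.sin(y)-v[1]*np.cos(y),-v[2]])/100).round(2)
A=[190,-569,404];B=[400,-330,440];D=[455,-100,440];F=[416.5,191,420]
print(to(A,B,18.4),to(B,D,18.4),to(D,F,18.4))
E
```

```text
boxnear [ 378.2 -248.1  199.9]
boxfar [ 667.3 -298.6  196.7]
crystal top [ 577.  -259.7  135.8]
leanbar other [674.7 426.2 103.7]
[ 2.75 -1.6  -0.36] [ 1.25 -2.01  0.  ] [ 0.55 -2.88  0.2 ]
```

```bash
python3 -m jog '0 0 -0.45 0 0 0 -1; 0.55 -0.32 0 0 0 0 -1; 0.55 -0.32 0 0 0 0 -1; 0.55 -0.32 0 0 0 0 -1; 0.55 -0.32 0 0 0 0 -1' && python3 -m jog '0.55 -0.32 0 0 0 0 -1; 0.31 -0.5 0 0 0 0 -1; 0.31 -0.5 0 0 0 0 -1; 0.31 -0.5 0 0 0 0 -1; 0.31 -0.5 0 0 0 0 -1' && python3 -m jog '0.11 -0.57 0 0 0 0 -1; 0.11 -0.57 0 0 0 0 -1; 0.11 -0.57 0 0 0 0 -1; 0.11 -0.57 0 0 0 0 -1; 0.11 -0.57 0 0 0 0 -1'
```

```text
time: 1.02
tool_pos: [355.9, -380.0, 449.9]
tcp_rot: [180.0, -0.0, 18.4]
ft_force: [1.1, 0.1, 0.0]
finger_gap: 85.7
grip_force: 0.0
time: 1.65
tool_pos: [450.7, -103.9, 450.0]
tcp_rot: [180.0, -0.0, 18.4]
ft_force: [1.6, 0.3, 0.5]
finger_gap: 85.7
grip_force: 0.0
time: 2.28
tool_pos: [412.1, 183.8, 450.1]
tcp_rot: [180.0, -0.1, 18.4]
ft_force: [0.2, -0.3, -0.4]
finger_gap: 85.4
grip_force: 0.0
```

```bash
python3 -m jog '0 0 0 0 0 -0.17 -1; 0 0 0 0 0 -0.17 -1; 0 0 0 0 0 -0.17 -1; 0 0 0 0 0 -0.17 -1; 0 0 0 0 0 -0.17 -1' && python3 -m jog '0 0 0 0 0 -0.07 -1; 0 0 0 0 0 0 -1'; python3 -c "
from bench import *;print(sense()['joint_pos'])"
```

```text
time: 2.9
tool_pos: [412.7, 182.1, 449.8]
tcp_rot: [180.0, -0.0, 69.8]
ft_force: [-0.4, 0.5, -0.2]
finger_gap: 85.2
grip_force: 0.0
time: 3.15
tool_pos: [412.7, 182.0, 449.8]
tcp_rot: [180.0, -0.0, 73.6]
ft_force: [0.3, 1.2, -0.3]
finger_gap: 85.5
grip_force: 0.0
[ 1.72815932e+01 -1.70004447e+01  1.03723744e+02  1.93699286e-04
  9.32637478e+01  3.36759032e+01]
```

```bash
python3 -m jog '0.1 0.01 0.4 0 0 0 -0.3; 0 0 0.5 0 0 0 -0.3; 0 0 0.5 0 0 0 -0.3; 0 0 0.3 0 0 0 -0.3; 0 0 0.28 0 0 0 -0.3' && python3 -m jog '0 0 0 0 0 0 -0.3;0 0 0 0 0 0 -0.3' && python3 - <<'E'
from h import *
a=[cv2.resize(snapshot(n)["img"][y:y+130,x:x+130],None,fx=3,fy=3,interpolation=cv2.INTER_CUBIC) for n,x,y in(("top",180,190),("scene",230,180))]
cv2.imwrite("pics/g1.png",np.hstack(a)[:,:,::-1])
E
```

```text
time: 3.78
tool_pos: [416.2, 191.3, 250.4]
tcp_rot: [-180.0, 0.0, 73.5]
ft_force: [-0.5, 0.8, -0.6]
finger_gap: 55.5
grip_force: 0.0
time: 4.03
tool_pos: [417.0, 191.5, 252.9]
tcp_rot: [179.9, -0.0, 73.6]
ft_force: [0.5, 0.4, 0.7]
finger_gap: 55.8
grip_force: 0.0
```

View pics/g1.png

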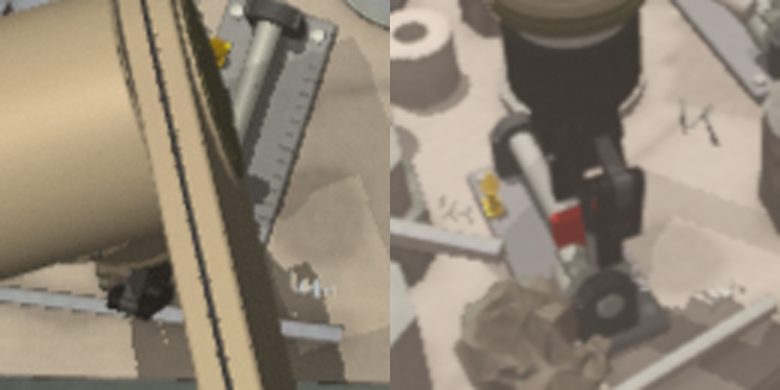

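The scene half of the picture shows the red handle at (570,230) of the crop, standing between the two fingers. In the top half the arm hides it. I'll close the gripper.

```bash
python3 -m jog '0 0 0 0 0 0 0.3;0 0 0 0 0 0 0.5;0 0 0 0 0 0 1;0 0 0 0 0 0 1;0 0 0 0 0 0 1' 40 && python3 -m jog '0 0 0 0 0 0 1;0 0 0 0 0 0 1'
```

```text
time: 4.75
tool_pos: [416.7, 191.4, 252.1]
tcp_rot: [180.0, -0.0, 73.6]
ft_force: [-2.0, -0.6, 5.7]
finger_gap: 9.1
grip_force: 41.0
time: 5.0
tool_pos: [416.7, 191.4, 252.1]
tcp_rot: [180.0, -0.0, 73.6]
ft_force: [-2.4, -0.1, 5.2]
finger_gap: 9.2
grip_force: 41.0
```

Gripped, with a 9 mm gap on the 10 mm bar. Now the turn, about 80° anticlockwise.

```bash
python3 -m jog '0 0 0 0 0 -0.15 1;0 0 0 0 0 -0.15 1;0 0 0 0 0 -0.15 1;0 0 0 0 0 -0.15 1;0 0 0 0 0 -0.15 1' && python3 -m jog '0 0 0 0 0 -0.15 1;0 0 0 0 0 -0.15 1;0 0 0 0 0 -0.15 1;0 0 0 0 0 -0.13 1;0 0 0 0 0 0 1' && python3 -m jog '0 0 0 0 0 0 1;0 0 0 0 0 0 1'; python3 -c "
from bench import *;print(sense()['wrist_torque'])"
```

```text
time: 5.62
tool_pos: [416.6, 191.4, 252.1]
tcp_rot: [180.0, -0.0, 118.9]
ft_force: [-2.7, -0.6, 6.8]
finger_gap: 9.2
grip_force: 41.1
time: 6.25
tool_pos: [416.6, 191.4, 252.1]
tcp_rot: [180.0, 0.0, 153.6]
ft_force: [-2.4, -1.3, 5.8]
finger_gap: 9.6
grip_force: 41.2
time: 6.5
tool_pos: [416.6, 191.4, 252.1]
tcp_rot: [180.0, 0.0, 153.4]
ft_force: [-2.0, -0.5, 6.6]
finger_gap: 9.2
grip_force: 41.2
[-0.12785186  0.4033435   0.08665288]
```

```bash
python3 -m jog '-0.1 0.018 0 0 0 0 1;-0.15 0.028 0 0 0 0 1;-0.15 0.028 0 0 0 0 1;0 0 0 0 0 0 1' && python3 -m jog '-0.15 0.028 0 0 0 0 1;-0.15 0.028 0 0 0 0 1;-0.15 0.028 0 0 0 0 1;-0.15 0.028 0 0 0 0 1;-0.06 0.012 0 0 0 0 1' && python3 -m jog '0 0 0 0 0 0 1;0 0 0 0 0 0 1'; python3 - <<'E'
from h import *
s=snapshot("scene");t=snapshot("top")
a=[cv2.resize(s["img"][y:y+130,x:x+130],None,fx=3,fy=3,interpolation=cv2.INTER_CUBIC) for s,x,y in((t,180,190),(s,220,170))]
cv2.imwrite("pics/g2.png",np.hstack(a)[:,:,::-1])
E
```

```text
time: 7.0
tool_pos: [456.6, 179.8, 252.1]
tcp_rot: [180.0, 0.1, 153.4]
ft_force: [1.3, -1.9, 5.0]
finger_gap: 9.6
grip_force: 41.5
time: 7.62
tool_pos: [520.4, 161.5, 252.1]
tcp_rot: [-180.0, -0.0, 153.4]
ft_force: [-3.7, -2.5, 7.8]
finger_gap: 9.2
grip_force: 42.1
time: 7.88
tool_pos: [520.3, 161.5, 252.1]
tcp_rot: [-180.0, 0.1, 153.4]
ft_force: [1.5, -3.5, 4.3]
finger_gap: 9.1
grip_force: 41.6
```

View pics/g2.png

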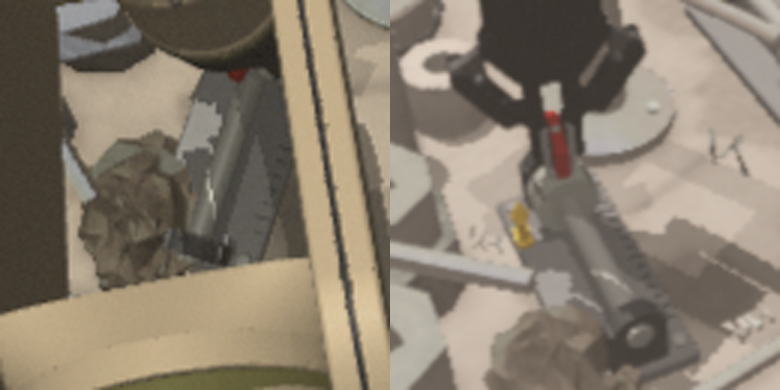

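The collar has slid and now stands beside the pointer, with the handle along the rod at scene crop (558,145) and the pointer at (520,225). I'll release, rise and measure.

```bash
python3 -m jog '0 0 0 0 0 0 0.2;0 0 0 0 0 0 0.0;0 0 0 0 0 0 0.0;0 0 0 0 0 0 0.0' && python3 -m jog '0 0 -0.2 0 0 0 0;0 0 -0.4 0 0 0 0;0 0 -0.5 0 0 0 0;0 0 -0.5 0 0 0 0;0 0 -0.4 0 0 0 0' && python3 -m jog '0.5 0 0 0 0 0 0;0.5 0 0 0 0 0 0;0.5 0.3 0 0 0 0 0;0 0.5 0 0 0 0 0;0 0 0 0 0 0 0'; python3 - <<'E'
from h import *
s=snapshot("scene");t=snapshot("top")
for q in(s,t):
    k,l,st,ce=cv2.connectedComponentsWithStats(redmask(q))
    for i in range(1,k):
        if st[i,4]>8: print(st[i],ce[i],plane(q,ce[i],100))
a=[cv2.resize(s["img"][y:y+130,x:x+130],None,fx=3,fy=3,interpolation=cv2.INTER_CUBIC) for s,x,y in((t,180,170),(s,220,170))]
cv2.imwrite("pics/g3.png",np.hstack(a)[:,:,::-1])
E
```

```text
time: 8.48
tool_pos: [520.0, 161.7, 251.5]
tcp_rot: [-180.0, -0.0, 153.4]
ft_force: [0.4, 0.0, 0.2]
finger_gap: 42.8
grip_force: 0.0
time: 9.1
tool_pos: [520.1, 161.7, 454.2]
tcp_rot: [179.9, 0.1, 153.4]
ft_force: [0.0, -0.5, -0.4]
finger_gap: 42.8
grip_force: 0.0
time: 9.72
tool_pos: [421.7, 302.6, 450.2]
tcp_rot: [-179.9, -0.1, 153.6]
ft_force: [0.2, -0.8, -0.4]
finger_gap: 42.8
grip_force: 0.0
[274 220   6   5  11] [275.45454545 221.63636364] [503.6 172.7 100. ]
[610  49  11  22  33] [612.87878788  59.84848485] [ 836.1 -540.1  100. ]
[626  72  14   3  17] [632.35294118  73.05882353] [ 807.5 -576.1  100. ]
[255 193  15  22  94] [262.20212766 203.79787234] [522.8 161.4 100. ]
```

View pics/g3.png

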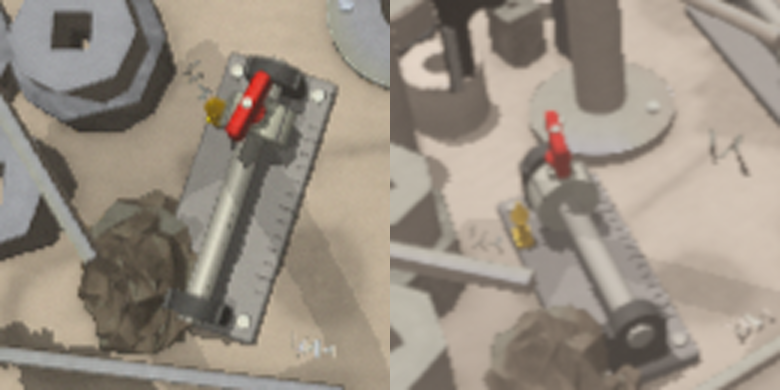

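The top view shows the handle at crop (248,103), along the rod and level with the yellow pointer at (215,110). One numeric check on the pointer before handing in.

```bash
python3 - <<'E'
from h import *
d=np.array([np.cos(np.radians(16)),-np.sin(np.radians(16))])
for n,w in(("top",(240,195,262,217)),("scene",(385-390//3+0-0,0,0,0))):
    s=snapshot(n);m=cv2.inRange(cv2.cvtColor(s["img"],cv2.COLOR_RGB2HSV),(18,150,90),(32,255,255))
    k,l,st,ce=cv2.connectedComponentsWithStats(m)
    for i in range(1,k):
        p=plane(s,ce[i],31)
        if st[i,4]>5 and abs(p[0]-530)<40 and abs(p[1]-190)<40: print(n,st[i],p,"pointer-handle along rod",(p[:2]-[521,161.5])@d,"across",(p[:2]-[521,161.5])@[-d[1],d[0]])
E
```

```text
top [248 203   7   9  41] [530.1 193.6  31. ] pointer-handle along rod -0.10047768868694797 across 33.36480037755473
```

Along the rod the offset is about 0 mm, and across it 33.4 mm against the expected 33.

```bash
python3 -c "
from bench import *;print(hand_in())"
```

```text
the job is handed in; nothing more can be done
None
```

The red screw was turned about 80° anticlockwise and its collar slid level with the yellow pointer (measured offset under 1 mm), the black stop was not touched, the arm is clear, and the job is handed in; no verdict was shown.

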